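Wind off the end of a bulk film roll

TASK

Finish the roll in the bulk film loader: pull the light-trap slide fully open before you wind, then wind the crank clockwise until the drag suddenly drops away because the film has come off the core inside, and stop there, before one more full turn, so that the film's end is not drawn into the cartridge. Then push the light-trap slide fully shut again to nip the film's end, let go, and leave the stock on the acrylic tier where it lies.

Things in the scene. Friction and masses are not known exactly. Their poses are not given: they have to be found in the camera images.
- loader_top (a point): Bulk film loader, dark grey: round drum (126 mm across) joined to a square cartridge chamber (66 x 66 mm), both 58 mm high, screwed down on a 200 x 230 x 8 mm plate on the table. Yaw within 30 degrees either way. Point: near the plate's middle, 58 mm up; its x axis points away from the robot, opposite to the way the light-trap slide opens; y from drum to chamber; z up.
- trap_tab (a point): Light-trap slide: upright light grey tab on the low housing (top 46 mm up) that runs out from the loader towards the robot. Tab 10 mm thick along the loader's x, 24 mm wide along its y, 26 mm tall (50 to 76 mm above the table); point: its centre, 63 mm up, moving with it, axes as the loader's. Slides along the loader's -x (towards the robot) to open; about 3 N moves it, and it stays put.
- trap (a joint): Travel of the light-trap slide in m: 0 = fully shut against its inner stop, 0.022 = fully open against its outer stop. It starts shut or nearly so.
- crank_axis (a point): Top centre of the crank's steel boss, on its upright turning axis, in the middle of the chamber's top, 77 mm above the table. The arm is a flat steel bar 13 mm wide, top 77 mm up, reaching from here to the knob; it may point any way at the start.
- crank_knob (a point): Centre of the crank's upright black knob: 15.6 mm diameter, 28 mm tall (78 to 106 mm above the table, point 94 mm up), 38 mm from the axis, free on its pin. Winds clockwise seen from above; a pawl stops it going back past its start. Dry-friction drag at the knob about 6 N (4 to 9, a little jerky), falling at once below 1 N when the film comes off the core, 1.2 to 3.3 turns from the start.
- crank (a joint): Angle of the crank in rad: 0 at the start, growing as it winds clockwise, counting on over several turns.
- film_end (a joint): Unseen inside: how far the loose film end has been wound on since it came off the core. 0 while still on the core, then 0.167 per rad of crank: 1.047 is one full turn of the crank, at which the end goes into the cartridge, which must not happen.
- drive: Bystander on the acrylic tier: matte black hard drive 147 x 102 x 26 mm; origin under its centre.
- sleeve: Bystander on the acrylic tier: slim drive in an orange silicone sleeve, 126 x 84 x 21 mm; origin under its centre.
- partsbox: Bystander on the acrylic tier: closed clear plastic parts box 122 x 88 x 30 mm; origin under its centre.
- tweezers: Bystander on the acrylic tier: steel tweezers 138 mm long, lying; origin under their middle. The smoked acrylic tier itself (350 x 260 mm, its rim 40 mm high, corner studs 48 mm) is fixed to the table beside the loader.

How it is judged:
By the outcome, as a careful person would: the job done as asked, in the order asked, and still so for the second after the job is handed in, with the robot touching nothing.
It also fails if it takes over 72 s, if anything falls off the work surface, if the arm or the gripper's body presses on something with over 40 N, if the wrist force passes 120 N, or if a joint passes its speed limit or range.

ROBOT

A 6-joint arm with a two-finger parallel gripper is mounted at the origin on the work surface. World frame = base frame: x ahead of the robot, y to its left, z up, the work surface at z = 0. Lengths are in m, angles in degrees, forces in N, time in s.
With the tool pointing down it reaches from about 0.275 to 0.825 m from the base axis. Payload 5.2 kg.
Tool frame: the origin (TCP) lies midway between the tips of the shut fingers; the grasp point (between the pads) lies 19 mm behind it (robot.tcp_to_grasp is the distance from the TCP to the grasp point, in m); z points along the fingers, y is the direction in which the jaws open and shut (so a half turn about z gives the same grasp; the last joint's range is limited). The gripper opens to 93 mm and grips with 3 to 60 N. Pads are 15 mm wide; open, the fingers measure 128 mm over their backs; the gripper's body (75 mm by 188 mm) begins 65 mm behind the grasp point.
Start: joints at [-76.994, 14.817, 87.949, -0, 77.235, -11.62], TCP at [0.229, -0.5, 0.219] pointing down, gripper open.
Joint ranges: [-179.93, 179.93], [-52.35, 119.4], [10.71, 147.94], [-69.91, 249.91], [12.55, 155.21], [-178.61, 178.61]. Speed limits (degrees/s): [147.25, 147.25, 180, 180, 180, 180].

INTERFACE

Orientations are given as [roll, pitch, yaw] about the fixed x, y, z axes, in that order (R = Rz(yaw) Ry(pitch) Rx(roll)).
In Python, from workcell import robot gives the robot as it stands.
- The arm moves only by the shell command python3 -m pendant 'ROWS' [OPENING] [FORCE]. ROWS is a JSON object of lists of equal length, an entry for each row: "dp": the shift along the tool's x, y, z scaled (see below), a list of three; "dr": the turn, a rotation vector about the tool's x, y, z scaled (see below), a list of three. In form: {"dp": [[tx, ty, tz], ...], "dr": [[ax, ay, az], ...]}. A call has 1 to 12 rows; each row shifts and turns the commanded pose from where the row before left it, along the tool's axes as they then stand; what a row does not reach is not made up. The controller multiplies each number of a shift by 150 mm and each number of a turn by pi/2 rad. A row lasts 1/8 s, in which the tool goes at most 62.5 mm and 10.7 degrees, less where a joint would pass 70% of its speed; a pose out of reach is approached as far as the arm can. A call with a number of a shift or a turn outside -1 to 1 is refused whole. A call with a gripper value outside its range is refused whole. OPENING is the opening in per cent of the stroke, from 0 (shut) to 100 (fully open), set as the call begins (- or left out, the last holds). The fingers move at their own pace and stop on an object; FORCE is the grip in N (left out, the last holds). Time passes only in rows, so rows that do not move let the fingers close. It gives the time, the measured TCP pose, the force and the opening at its end, in the units of the state.
- robot.observe(): the state, without advancing time (a new reading comes with each control period).
- robot.snapshot(name): name is "scene" or "top"; returns the picture (480x640x3 uint8, red, green, blue); there is no depth.
- robot.camera_model(name): a dict with "fx", "fy", "cx", "cy" (pixels), "distortion" ([k1, k2, p1, p2, k3] as OpenCV has them; the pictures are not rectified), "origin" and "rotation" of the camera in the world. Camera axes: x right, y down, z forward; pixel columns grow to the right and rows downward; lengths in m; the calibration is good to about 2 mm. A picture is of the moment at which its call begins. camera_model takes no time and is no camera call.
- robot.job_done(): hands the job in, once; it reports no verdict.
The state is a dict: "time_s": time; "joint_pos": joint angles; "dq": joint speeds; "effort": joint torques, N m; "ee_pos": TCP position; "tcp_rot": TCP orientation; "force": force on the tool from outside, world axes, zero at the start; "torque": the same for the moment, N m; "finger_gap": opening from 0.0 (shut) to 1.0 (fully open).
Only numpy, scipy, OpenCV 4.12 (cv2) and the standard library are available. Lean on these libraries where they do the work, as an engineer would, in place of code of your own. Each camera call takes 0.05 s, during which the arm holds its last target. There are 200 camera calls.

## Working session

There is one attempt and no reset: what is moved stays moved. The work goes in short steps, Python scripts to look and compute and a shell command to move; the robot and the scene stay as the last step left them, time stands still between calls to the robot, and variables do not carry over. Pictures are saved under pics/ and viewed, about 8 in all and at most 12, crops included, and the job is handed in when it is done.

```bash
ls; mkdir -p pics; python3 - <<'E'
from workcell import robot
import cv2
for n in("scene","top"):
    im=robot.snapshot(n); cv2.imwrite(f"pics/{n}0.png",im[:,:,::-1])
    print(robot.camera_model(n))
print(robot.observe())
E
```

```text
pics
{'fx': 450.3333274476164, 'fy': 450.3333274476164, 'cx': 324.37404974736523, 'cy': 237.74762949088048, 'distortion': array([-0.09127732,  0.        ,  0.        ,  0.        ,  0.        ]), 'origin': array([1.10704023, 0.23744351, 0.60034875]), 'rotation': array([-132.9845014 ,   -0.60147518,   96.6949713 ])}
{'fx': 439.06866828900456, 'fy': 439.06866828900456, 'cx': 317.21692258853756, 'cy': 240.54850903419063, 'distortion': array([0.00595651, 0.        , 0.        , 0.        , 0.        ]), 'origin': array([0.46365795, 0.19014465, 0.8208364 ]), 'rotation': array([-172.95141641,   -0.68788822,  -89.25377961])}
{'time_s': 0.1, 'joint_pos': array([-7.69953636e+01,  1.48567194e+01,  8.80028240e+01, -1.31779608e-04,
        7.72345631e+01, -1.16169809e+01]), 'dq': array([-0.07111982, -0.06857794, -0.04676086,  0.00592035, -0.10473392,
       -0.11465996]), 'effort': array([ 2.01647374e-03, -4.38211441e+01, -2.84643048e+01,  7.21804239e-02,
        3.62659735e-02, -5.26739655e-05]), 'ee_pos': array([ 0.22907718, -0.49950073,  0.21789936]), 'tcp_rot': array([-1.79907795e+02, -1.88242101e-02,  2.46216314e+01]), 'force': array([-0.13798121,  0.30475001, -0.15814873]), 'torque': array([ 0.02597348,  0.03867049, -0.0130859 ]), 'finger_gap': 0.9988816830569954}
```

View pics/top0.png

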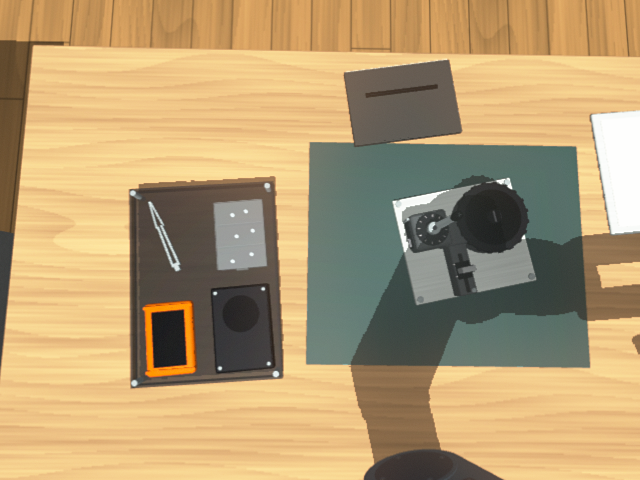

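View pics/scene0.png

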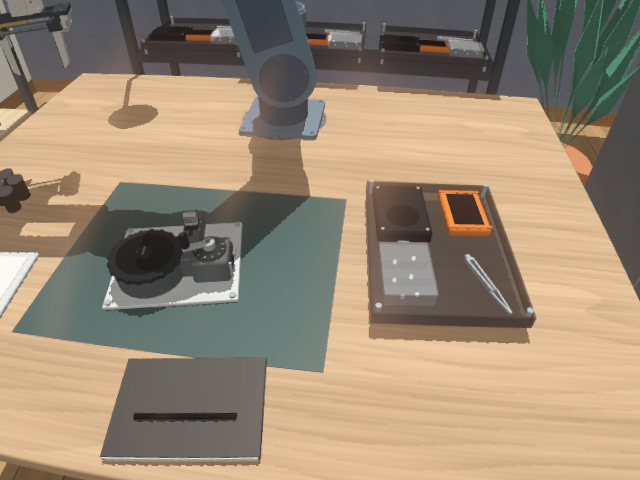

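The top view shows the loader at about (460,235): drum (490,215), chamber (430,230), and slide housing running down to (465,290) with its tab near (466,268). I'll zoom both views into one picture.

```bash
python3 - <<'E'
import cv2,numpy as np
a=cv2.imread("pics/top0.png")[165:315,385:545]; b=cv2.imread("pics/scene0.png")[195:315,100:250]
g=lambda x:(255*(x/255.)**.6).astype('u1')
A=cv2.resize(g(a),(400,375),interpolation=2);B=cv2.resize(g(b),(400,320),interpolation=2)
o=np.zeros((375,800,3),'u1');o[:,:400]=A;o[:320,400:]=B
o=cv2.resize(o,(800,375));cv2.imwrite("pics/z.png",o)
E
```

```text
(no output)
```

View pics/z.png

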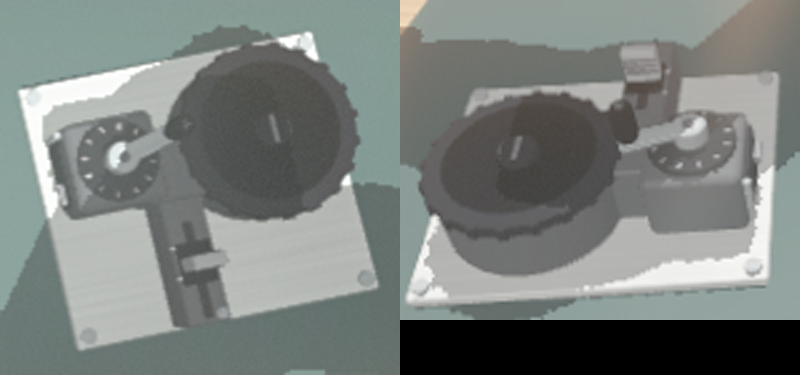

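In the crop, the boss is at (118,156), the knob at (180,126), tilted towards the drum, and the tab at (203,262). The plate's corner screws are at (33,97), (306,43), (366,278) and (88,337). Next I'll cast rays.

```bash
cat > h.py <<'E'
from workcell import robot
import numpy as np,cv2
from scipy.spatial.transform import Rotation as R
def ray(n,uv):
    m=robot.camera_model(n);K=np.array([[m['fx'],0,m['cx']],[0,m['fy'],m['cy']],[0,0,1]])
    p=cv2.undistortPoints(np.array([[uv]],float),K,m['distortion'])[0,0]
    d=R.from_euler('xyz',m['rotation'],degrees=True).apply([*p,1]);return m['origin'],d/np.linalg.norm(d)
def plane(n,uv,z):
    o,d=ray(n,uv);return o+d*(z-o[2])/d[2]
def two(u1,u2):
    o1,d1=ray('top',u1);o2,d2=ray('scene',u2)
    s=np.linalg.lstsq(np.c_[d1,-d2],o2-o1,rcond=None)[0];a=o1+s[0]*d1;b=o2+s[1]*d2
    return (a+b)/2,np.linalg.norm(a-b)
def proj(n,p):
    m=robot.camera_model(n);K=np.array([[m['fx'],0,m['cx']],[0,m['fy'],m['cy']],[0,0,1]])
    r=R.from_euler('xyz',m['rotation'],degrees=True).inv()
    return cv2.projectPoints(np.array([p],float),r.as_rotvec(),-r.apply(m['origin']),K,m['distortion'])[0][0,0]
E
python3 - <<'E'
from h import *
np.set_printoptions(precision=4,suppress=True)
T=lambda x,y:(385+(x+.5)/2.5-.5,165+(y+.5)/2.5-.5)
S=lambda x,y:(100+(x-400+.5)/2.667-.5,195+(y+.5)/2.667-.5)
b=plane('top',T(118,156),.077);b2=plane('scene',S(692,122),.077)
print('boss',b,b2,two(T(118,156),S(692,122)))
k=plane('top',T(180,126),.106);k2=plane('scene',S(622,106),.106)
print('knob',k,k2,two(T(180,126),S(622,106)),np.hypot(*(k-b)[:2]),np.hypot(*(k2-b2)[:2]))
t=plane('top',T(203,258),.076);t2=plane('scene',S(638,48),.076);print('tab',t,t2,two(T(203,258),S(638,48)))
c=[plane('top',T(*p),.008)[:2] for p in[(33,97),(306,43),(366,278),(88,337)]]
print(c)
for i in range(4):
    d=c[(i+1)%4]-c[i];print(np.hypot(*d),np.degrees(np.arctan2(d[1],d[0])))
print('mid',np.mean(c,0))
E
```

```text
boss [ 0.5819 -0.0143  0.077 ] [ 0.5803 -0.0157  0.077 ] (array([ 0.5818, -0.0145,  0.0784]), np.float64(0.0010469834998603467))
knob [ 0.598 -0.048  0.106] [ 0.6012 -0.0489  0.106 ] (array([ 0.5987, -0.0496,  0.1034]), np.float64(0.0014387408857546749)) 0.03728422891394755 0.039180149302589465
tab [ 0.5126 -0.0713  0.076 ] [ 0.5126 -0.0756  0.076 ] (array([ 0.513 , -0.0733,  0.0761]), np.float64(0.00396784237981984))
[array([0.637 , 0.0302]), array([ 0.6821, -0.1785]), array([ 0.504, -0.216]), array([ 0.4578, -0.0086])]
0.21350340773921486 -77.8134320190763
0.18201624635912608 -168.11488819948335
0.21245300771099498 102.55620086807268
0.1833843436843111 12.216925687230617
mid [ 0.5702 -0.0932]
```

```bash
python3 - <<'E'
import cv2,numpy as np
a=cv2.imread("pics/top0.png")[252:302,440:490]; b=cv2.imread("pics/scene0.png")[200:250,165:215]
g=lambda x:(255*(x/255.)**.6).astype('u1')
o=np.hstack([cv2.resize(g(x),(400,400),interpolation=0) for x in(a,b)]);cv2.imwrite("pics/z2.png",o)
E
```

```text
(no output)
```

View pics/z2.png

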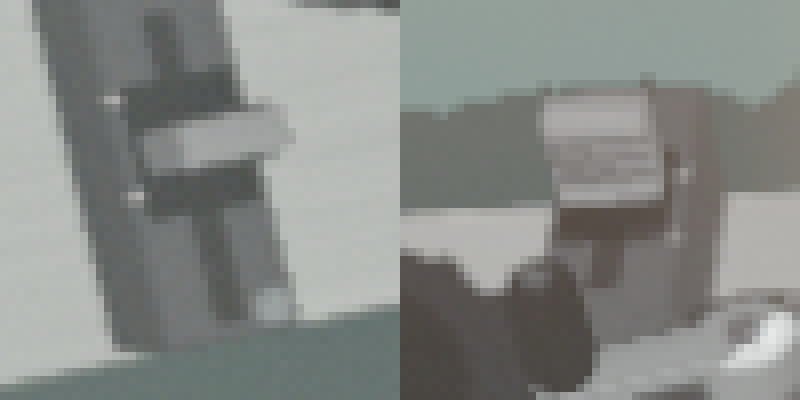

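```bash
python3 -m pendant '{"dp":[[0,0,0],[0,0,0],[0.245,-0.238,0.03],[0.245,-0.238,0.03],[0.245,-0.238,0.03],[0.245,-0.238,0.03],[0.245,-0.238,0.03],[0.245,-0.238,0.03],[0.245,-0.238,0.03],[0.245,-0.238,0.03],[0.245,-0.238,0.03],[0.245,-0.238,0.03]],"dr":[[0,0,0.069],[0,0,0.069],[0,0,0],[0,0,0],[0,0,0],[0,0,0],[0,0,0],[0,0,0],[0,0,0],[0,0,0],[0,0,0],[0,0,0]]}' 60 20
```

```text
time_s: 1.6
ee_pos: [0.5135, -0.0718, 0.1733]
tcp_rot: [-180.0, 0.0, 12.2]
force: [-0.1, -0.8, -0.3]
finger_gap: 0.601
```

In the zoom, the tab's top face is centred at about (237,137) in the top panel and (597,115) in the scene panel.

```bash
python3 - <<'E'
from h import *
u=(440+237/8-.5,252+137/8-.5);v=(165+197/8-.5,200+115/8-.5)
print(plane('top',u,.076),plane('scene',v,.076),two(u,v))
E
```

```text
[ 0.51147783 -0.07674246  0.076     ] [ 0.51579004 -0.07408371  0.076     ] (array([ 0.51154012, -0.07717009,  0.07238098]), np.float64(0.0016643982968625372))
```

```bash
python3 -m pendant '{"dp":[[-0.01,0.023,0.2],[0,0,0.2],[0,0,0.2],[0,0,0.19],[0,0,0]],"dr":[[0,0,0],[0,0,0],[0,0,0],[0,0,0],[0,0,0]]}' 60 20; python3 -m pendant '{"dp":[[0,0,0],[0,0,0],[0,0,0],[0,0,0]],"dr":[[0,0,0],[0,0,0],[0,0,0],[0,0,0]]}' 0 20
```

```text
time_s: 2.22
ee_pos: [0.5101, -0.0762, 0.053]
tcp_rot: [-179.8, 0.3, 12.2]
force: [0.1, 0.3, 0.6]
finger_gap: 0.6
time_s: 2.72
ee_pos: [0.5126, -0.0772, 0.0559]
tcp_rot: [180.0, -0.1, 12.2]
force: [-0.9, -0.5, 3.0]
finger_gap: 0.259
```

The gap reads 24.1 mm, which matches the tab width, so the tab is gripped. Now I'll pull it open.

```bash
python3 -m pendant '{"dp":[[-0.034,0,0],[-0.034,0,0],[-0.034,0,0],[-0.034,0,0],[-0.034,0,0],[0,0,0],[0,0,0]],"dr":[[0,0,0],[0,0,0],[0,0,0],[0,0,0],[0,0,0],[0,0,0],[0,0,0]]}'
```

```text
time_s: 3.6
ee_pos: [0.4922, -0.0817, 0.056]
tcp_rot: [179.9, -0.6, 12.1]
force: [16.6, 8.8, -5.9]
finger_gap: 0.252
```

```bash
python3 -m pendant '{"dp":[[0,0,0],[0,0,0],[0,0,-0.2],[0,0,-0.3],[-0.2,0,-0.3],[-0.3,0,0],[0,0,0]],"dr":[[0,0,0],[0,0,0],[0,0,0],[0,0,0],[0,0,0],[0,0,0],[0,0,0]]}' 60; python3 - <<'E'
from h import *
g=lambda x:(255*(x/255.)**.6).astype('u1')
a=robot.snapshot('top')[:,:,::-1];b=robot.snapshot('scene')[:,:,::-1]
cv2.imwrite('pics/t1.png',a);cv2.imwrite('pics/s1.png',b)
o=np.hstack([cv2.resize(g(x),(400,400),interpolation=0) for x in(a[205:305,400:500],b[195:275,160:240])]);cv2.imwrite("pics/z3.png",o)
E
```

```text
time_s: 4.47
ee_pos: [0.4109, -0.0982, 0.1751]
tcp_rot: [-180.0, 0.1, 12.1]
force: [-0.2, 0.6, 0.8]
finger_gap: 0.597
```

View pics/z3.png

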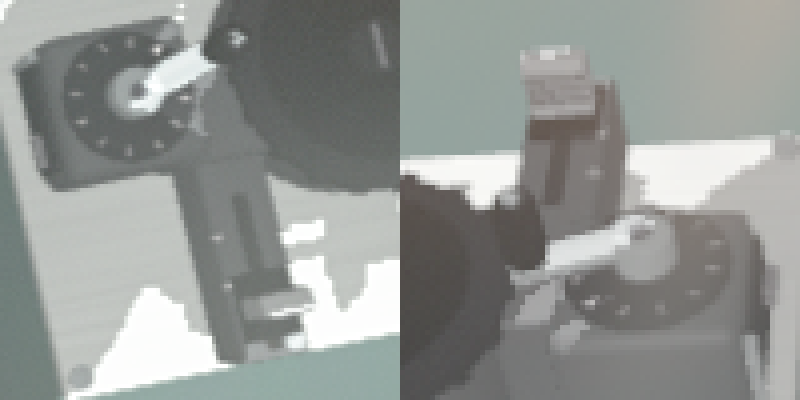

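The tab is now clearly at the outer end. Its top face is at (281,299) in the top panel, the boss at (133,90) and the knob top at about (228,38). In the scene panel, the knob top is at (517,198) and the boss at (648,228).

```bash
python3 - <<'E'
from h import *
T=lambda x,y:(400+x/4-.5,205+y/4-.5);S=lambda x,y:(160+(x-400)/5-.5,195+y/5-.5)
print('tab',plane('top',T(278,300),.076))
print('boss',plane('top',T(133,90),.077),plane('scene',S(648,228),.077))
print('knob',plane('top',T(228,38),.106),plane('scene',S(517,198),.106))
E
```

```text
tab [ 0.49302086 -0.07597847  0.076     ]
boss [ 0.58208345 -0.0158142   0.077     ] [ 0.57951215 -0.01611664  0.077     ]
knob [ 0.59986359 -0.04767741  0.106     ] [ 0.60043418 -0.049199    0.106     ]
```

```bash
python3 -m pendant '{"dp":[[0.26,-0.0115,0],[0.26,-0.0115,0],[0.26,-0.0115,0],[0.26,-0.0115,0],[0.26,-0.0115,0],[0,0,0.2],[0,0,0.2],[0,0,0.2],[0,0,0],[0,0,0]],"dr":[[0,0,0],[0,0,0],[0,0,0],[0,0,0],[0,0,0],[0,0,0],[0,0,0],[0,0,0],[0,0,0],[0,0,0]]}' 60; python3 -m pendant '{"dp":[[0,0,0],[0,0,0],[0,0,0],[0,0,0],[0,0,0]],"dr":[[0,0,0],[0,0,0],[0,0,0],[0,0,0],[0,0,0]]}' 0 25
```

```text
time_s: 5.82
ee_pos: [0.6035, -0.0486, 0.0855]
tcp_rot: [180.0, -0.0, 12.2]
force: [-0.9, 0.0, 0.7]
finger_gap: 0.602
time_s: 6.45
ee_pos: [0.6038, -0.0509, 0.0858]
tcp_rot: [179.8, -0.1, 12.2]
force: [0.8, -7.0, 0.7]
finger_gap: 0.162
```

```bash
python3 -m pendant '{"dp":[[0,0,0],[0,0,0],[-0.02,0.01,0],[0,0,0]],"dr":[[0,0,0],[0,0,0],[0,0,0],[0,0,0]]}' 35; python3 -m pendant '{"dp":[[0,0,0],[0,0,0],[0,0,0],[0,0,0]],"dr":[[0,0,0],[0,0,0],[0,0,0],[0,0,0]]}' 0 30;  python3 -m pendant '{"dp":[[-0.0651,0.0115,0],[-0.0658,-0.0058,0],[-0.0621,-0.0226,0],[-0.0541,-0.0379,0]],"dr":[[0,0,0],[0,0,0],[0,0,0],[0,0,0]]}'
```

```text
time_s: 6.95
ee_pos: [0.5997, -0.0506, 0.0851]
tcp_rot: [-180.0, 0.0, 12.2]
force: [0.7, 0.6, 0.7]
finger_gap: 0.348
time_s: 7.45
ee_pos: [0.6006, -0.0517, 0.0853]
tcp_rot: [179.9, -0.0, 12.2]
force: [0.7, -5.1, -1.4]
finger_gap: 0.161
time_s: 7.95
ee_pos: [0.565, -0.053, 0.0856]
tcp_rot: [179.7, -0.3, 12.2]
force: [7.9, -9.1, -6.4]
finger_gap: 0.156
```

```bash
python3 -m pendant '{"dp":[[-0.0425,-0.0506,0],[-0.0279,-0.0599,0],[-0.0115,-0.0651,0],[0.0058,-0.0658,0]],"dr":[[0,0,0],[0,0,0],[0,0,0],[0,0,0]]}';  python3 -m pendant '{"dp":[[0.0226,-0.0621,0],[0.0379,-0.0541,0],[0.0506,-0.0425,0],[0.0599,-0.0279,0]],"dr":[[0,0,0],[0,0,0],[0,0,0],[0,0,0]]}'
```

```text
time_s: 8.45
ee_pos: [0.5435, -0.0195, 0.0853]
tcp_rot: [179.8, 0.0, 12.2]
force: [2.1, -9.2, -2.0]
finger_gap: 0.16
time_s: 8.95
ee_pos: [0.5612, 0.0134, 0.085]
tcp_rot: [179.9, 0.2, 12.2]
force: [-3.6, -12.7, 1.1]
finger_gap: 0.155
```

```bash
python3 -m pendant '{"dp":[[0.0651,-0.0015,0],[0.0658,0.0058,0],[0.0621,0.0226,0],[0.0541,0.0379,0],[0.0425,0.0506,0],[0.0279,0.0599,0],[0.0115,0.0651,0],[-0.0058,0.0658,0],[-0.0226,0.0621,0],[-0.0379,0.0541,0],[-0.0506,0.0425,0],[-0.0599,0.0279,0]],"dr":[[0,0,0],[0,0,0],[0,0,0],[0,0,0],[0,0,0],[0,0,0],[0,0,0],[0,0,0],[0,0,0],[0,0,0],[0,0,0],[0,0,0]]}';  python3 -m pendant '{"dp":[[-0.0651,0.0115,0],[-0.0658,-0.0058,0],[-0.0621,-0.0226,0],[-0.0541,-0.0379,0]],"dr":[[0,0,0],[0,0,0],[0,0,0],[0,0,0]]}'
```

```text
time_s: 10.45
ee_pos: [0.603, -0.0503, 0.0854]
tcp_rot: [-179.9, -0.4, 12.2]
force: [8.7, 5.5, -4.5]
finger_gap: 0.162
time_s: 10.95
ee_pos: [0.5652, -0.0533, 0.0855]
tcp_rot: [179.8, -0.3, 12.2]
force: [8.8, -4.6, -6.6]
finger_gap: 0.159
```

```bash
python3 -m pendant '{"dp":[[-0.0425,-0.0506,0],[-0.0279,-0.0599,0],[-0.0115,-0.0651,0],[0.0058,-0.0658,0]],"dr":[[0,0,0],[0,0,0],[0,0,0],[0,0,0]]}';  python3 -m pendant '{"dp":[[0.0226,-0.0621,0],[0.0379,-0.0541,0],[0.0506,-0.0425,0],[0.0599,-0.0279,0]],"dr":[[0,0,0],[0,0,0],[0,0,0],[0,0,0]]}'
```

```text
time_s: 11.45
ee_pos: [0.5435, -0.0208, 0.0852]
tcp_rot: [179.8, 0.0, 12.2]
force: [-0.0, -10.6, -1.3]
finger_gap: 0.161
time_s: 11.95
ee_pos: [0.5606, 0.0129, 0.085]
tcp_rot: [180.0, 0.3, 12.2]
force: [-6.3, -8.8, 2.7]
finger_gap: 0.158
```

```bash
python3 -m pendant '{"dp":[[0.0651,-0.0115,0],[0.0658,0.0058,0],[0.0621,0.0226,0],[0.0541,0.0379,0]],"dr":[[0,0,0],[0,0,0],[0,0,0],[0,0,0]]}';  python3 -m pendant '{"dp":[[0.0425,0.0506,0],[0.0279,0.0599,0],[0.0115,0.0651,0],[-0.0058,0.0658,0]],"dr":[[0,0,0],[0,0,0],[0,0,0],[0,0,0]]}'
```

```text
time_s: 12.45
ee_pos: [0.5975, 0.0156, 0.0849]
tcp_rot: [-179.7, 0.4, 12.2]
force: [-7.9, 4.0, 5.9]
finger_gap: 0.158
time_s: 12.95
ee_pos: [0.6196, -0.0199, 0.0851]
tcp_rot: [-180.0, 0.0, 12.2]
force: [-2.8, 0.4, 2.4]
finger_gap: 0.161
```

The drag fell from about 9–10 N to 0.4 N between 1.67 and 1.83 turns. I'll confirm with one more short arc of 30°, well under a full turn.

```bash
python3 -m pendant '{"dp":[[-0.0226,0.0621,0],[-0.0379,0.0541,0]],"dr":[[0,0,0],[0,0,0]]}'
```

```text
time_s: 13.2
ee_pos: [0.614, -0.0389, 0.0851]
tcp_rot: [-180.0, 0.0, 12.2]
force: [-1.8, 1.1, 1.1]
finger_gap: 0.16
```

```bash
python3 -m pendant '{"dp":[[0,0,0],[0,0,0],[0,0,-0.2],[0,0,-0.2],[0,0,-0.2],[-0.215,0.026,0],[-0.215,0.026,0],[-0.215,0.026,0],[-0.215,0.026,0],[0,0,0],[0,0,0]],"dr":[[0,0,0],[0,0,0],[0,0,0],[0,0,0],[0,0,0],[0,0,0],[0,0,0],[0,0,0],[0,0,0],[0,0,0],[0,0,0]]}' 60
```

```text
time_s: 14.58
ee_pos: [0.4926, -0.0808, 0.1756]
tcp_rot: [180.0, -0.1, 12.2]
force: [0.2, 0.0, -0.5]
finger_gap: 0.597
```

```bash
python3 -m pendant '{"dp":[[0,0.005,0.2],[0,0,0.2],[0,0,0.2],[0,0,0.205],[0,0,0]],"dr":[[0,0,0],[0,0,0],[0,0,0],[0,0,0],[0,0,0]]}' 60;  python3 -m pendant '{"dp":[[0,0,0],[0,0,0],[0,0,0],[0,0,0]],"dr":[[0,0,0],[0,0,0],[0,0,0],[0,0,0]]}' 0 25; python3 -m pendant '{"dp":[[0.03,0,0],[0.03,0,0],[0.03,0,0],[0.03,0,0],[0.03,0,0],[0.03,0,0],[0,0,0],[0,0,0]],"dr":[[0,0,0],[0,0,0],[0,0,0],[0,0,0],[0,0,0],[0,0,0],[0,0,0],[0,0,0]]}'
```

```text
time_s: 15.2
ee_pos: [0.491, -0.0806, 0.0523]
tcp_rot: [-179.8, 0.2, 12.2]
force: [-0.5, -0.3, 0.7]
finger_gap: 0.6
time_s: 15.7
ee_pos: [0.4922, -0.0817, 0.0552]
tcp_rot: [180.0, -0.1, 12.2]
force: [-0.4, 0.3, 3.9]
finger_gap: 0.255
time_s: 16.7
ee_pos: [0.514, -0.0768, 0.0551]
tcp_rot: [-180.0, 0.5, 12.3]
force: [-16.1, -5.3, 16.1]
finger_gap: 0.258
```

```bash
python3 -m pendant '{"dp":[[0,0,0],[0,0,0],[0,0,0],[0,0,-0.2],[0,0,-0.3],[-0.2,0,-0.3],[-0.35,0,0],[-0.35,0,0],[0,0,0],[0,0,0]],"dr":[[0,0,0],[0,0,0],[0,0,0],[0,0,0],[0,0,0],[0,0,0],[0,0,0],[0,0,0],[0,0,0],[0,0,0]]}' 60; python3 - <<'E'
from h import *
g=lambda x:(255*(x/255.)**.6).astype('u1')
a=robot.snapshot('top')[:,:,::-1];b=robot.snapshot('scene')[:,:,::-1]
o=np.hstack([cv2.resize(g(a[205:305,400:500]),(400,400),interpolation=0),cv2.resize(g(a),(400,300)).__class__((400,400,3),'u1')*0])
o[:300,400:]=cv2.resize(a,(400,300),interpolation=3);cv2.imwrite("pics/z4.png",o)
a0=cv2.imread('pics/top0.png');print(cv2.absdiff(a,a0)[170:390,125:285].max(), (cv2.absdiff(a,a0)[170:390,125:285].max(2)>40).sum())
E
```

```text
time_s: 17.95
ee_pos: [0.3871, -0.1048, 0.1749]
tcp_rot: [179.9, -0.1, 12.2]
force: [-0.4, 0.7, -0.7]
finger_gap: 0.601
104 79
```

View pics/z4.png

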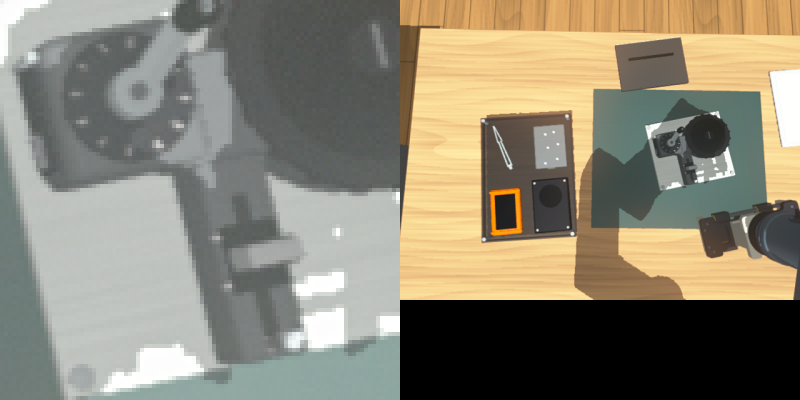

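The tab has moved from (281,299) when open to (268,248), about 22 mm, so it is shut. The crank stands about 30° short of its start, the tier items look unchanged, and the robot is clear.

```bash
python3 -c "
from workcell import robot
print(robot.job_done(), robot.observe()['time_s'])"
```

```text
the job is handed in; nothing more can be done
the job is handed in; nothing more can be done
```

The roll is finished and handed in at about 18 s on the robot's clock, well inside the 72 s limit.

- **Opening the slide:** I gripped the tab and pulled it 20.9 mm. It then pressed against the outer stop with about 18 N. It seems to have started about 1 mm open, which would account for the missing millimetre of travel.
- **Winding:** I gripped the knob and wound clockwise. The drag held at about 9–11 N, a little above the stated 4–9 N. It fell to about 0.4 N between 1.67 and 1.83 turns. A further 30° read about 0 N, so I stopped at about 1.9 turns, no more than about 90° after the film came off.
- **Shutting the slide:** I pushed the tab 22.3 mm, until it pressed on the inner stop with about 17 N. Then I let go and backed off.

**Last checks:** the final picture shows the tab back in by about 22 mm and the gripper clear. The force reading was near zero. The items on the tier look where they were. A comparison with the first picture found 79 changed pixels in the tier area, which I took to be edge and shadow changes and did not look into. The two cameras disagreed by 2–4 mm on some points, but the grips absorbed that. No check failed.

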